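# Uncap a valve block and hold it in the corner of the reaming jig

## Robot

A 6-joint arm with a two-finger parallel gripper is mounted at the origin on the work surface; the furniture and walls round the work are solid. World frame = base frame: x ahead of the robot, y to its left, z up, the work surface at z = 0. Lengths are in m, angles in degrees, forces in N, time in s.
With the tool pointing down it reaches from about 0.2 to 0.875 m from the base axis. Payload 3.4 kg.
Tool frame: the origin (TCP) lies midway between the tips of the shut fingers; the grasp point (between the pads) lies 19 mm behind it; z points along the fingers, y is the line along which they close (so a half turn about z gives the same grasp; the last joint's range is limited). The gripper opens to 94 mm and grips with 3 to 60 N. Pads are 16 mm wide; open, the fingers measure 119 mm over their backs; the gripper's body (75 mm by 177 mm) begins 78 mm behind the grasp point.
Start: joints at [68.297, 15.808, 86.224, -0, 77.962, -6.933], TCP at [0.147, 0.556, 0.182] pointing down, gripper open.
Joint ranges: [-165.64, 165.64], [-43.16, 119.46], [12.63, 154.43], [-67.54, 247.53], [6.08, 155.33], [-154.97, 154.97]. Speed limits (degrees/s): [147.25, 147.25, 180, 180, 180, 180].

## Interface

Orientations are given as [roll, pitch, yaw] about the fixed x, y, z axes, in that order (R = Rz(yaw) Ry(pitch) Rx(roll)).
In Python, from workcell import arm gives the robot as it stands.
- The arm moves only by the tool apply_moves, never from a script. Its argument "increments" is a list of rows, each a list of 7 numbers: the shift along the world's x, y, z in mm, then the turn, a rotation vector about the world's x, y, z in degrees, then the closure, from 0 (fully open) to 1 (shut). A call has 1 to 20 rows; each row shifts and turns the commanded pose from where the row before left it; what a row does not reach is not made up. A row lasts 1/12 s, in which the tool goes at most 41.7 mm and 7.16 degrees, less where a joint would pass 70% of its speed; a pose out of reach is approached as far as the arm can. A call is refused whole if a number of a shift passes 41.7 or a number of a turn 7.16, either way. A call with a gripper value outside its range is refused whole. The fingers move at their own pace and stop on an object; the grip force is fixed at half the most. Time passes only in rows, so rows that do not move let the fingers close. It gives the time, the measured TCP pose, the force, the opening and the grip force at its end, in the units of the state.
- arm.observe(): the state, without advancing time (a new reading comes with each control period).
- arm.get_image(name): name is "scene" or "top"; returns the picture (480x640x3 uint8, red, green, blue); there is no depth.
- arm.camera_model(name): a dict with "fx", "fy", "cx", "cy" (pixels), "eye" and "rotation" of the camera in the world. Camera axes: x right, y down, z forward; pixel columns grow to the right and rows downward; lengths in m; the calibration is good to about 2 mm. A picture is of the moment at which its call begins. camera_model takes no time and is no camera call.
- arm.hand_in(): hands the job in; it is judged then, once.
Trained networks look in the newest picture that a camera, given by its name, has taken for a name from the list of things; names that differ only in an ending like _2 or _b are one class to them, and where a whole thing is asked for, a point or a joint stands for the part that bears it (a point fixed in the world has none). Each returns a list of dicts, best first, with "conf" (0 to 1); they miss things now and then, are a little off and sometimes report something else, mostly with a low value. They report only what shows in the picture. A call takes as long as a camera call. They do not tell look-alikes from the thing itself.
- arm.trace(thing, camera): "pixels" (480x640 bool, what is visible of it) and "extent" ([centre column, centre row, width, height] in pixels, round what is visible of it).
The state is a dict: "clock": time; "q": joint angles; "joint_velocities": joint speeds; "tau": joint torques, N m; "tool_pos": TCP position; "tcp_rot": TCP orientation; "contact_force": force on the tool from outside, world axes, zero at the start; "torque": the same for the moment, N m; "finger_gap": finger opening in m; "grip_force": force on a finger pad.
Only numpy, scipy, OpenCV 4.12 (cv2) and the standard library are available. Lean on these libraries where they do the work, as an engineer would, in place of code of your own. Each camera call takes 0.05 s, during which the arm holds its last target. There are 200 camera calls.

## Task

Take the red cap off the aluminium valve block and set it down in an empty pocket of the wooden cap rack: with the cap on, the block does not go under the guide bush of the blue reaming jig. Then lay the block flat on the jig with its port under the bush, press it into the corner so that it bears firmly against the side fence and the end stop at once, and finish while you are still holding it pressed there, so that I can run the reamer through. Leave everything else on the bench as it is, including the cap that is already in the rack.

Things in the scene. Friction and masses are not known exactly. Their poses are not given: they have to be found in the camera images.
- block_centre (a point): centre of the loose aluminium valve block, 120 x 46 x 30 mm along its x, y, z, 0.3 to 0.52 kg, lying flat (this point is 15 mm above its underside). +x points to the end with the port. Grip it across its 46 mm width (fingers along y). In the jig, fingers 0 to 20 mm from this point toward -x (10 is best) meet the gap of the side fence and stay clear of the bush plate.
- port (a point): middle of the top face of the block's port spigot: a threaded round stub, 25 mm in diameter, 12 mm tall, standing on the block's top, 38 mm from block_centre toward +x (22 mm from that end). Its top is 42 mm above the block's underside.
- block: the same valve block; origin at the centre of its underside, axes as block_centre. It slides easily on the ground, oiled seat and fences of the jig (friction about 0.25); if pressed down hard there, friction takes up part of a sideways push.
- cap_centre (a point): centre of the loose red plastic cap: upright cylinder, 34 mm in diameter, 34 mm tall, closed on top, open below with a 27 mm bore; its rim is 17 mm below this point. It stands loosely over the port spigot, rim on the block's top face (not screwed or clipped). z is its axis, up. To enter a rack pocket (10 mm deep) hold it by its upper 20 mm.
- cap: the same red cap; origin at the centre of its open rim
- pocket_near (a point): first empty pocket of the wooden cap rack: round hole, 41 mm in diameter, 10 mm deep, chamfered; the point is the centre of its floor, 14 mm above the bench. The rack is a fixed wooden bar, 176 x 62 x 24 mm along the point's x, y, z, with three pockets 56 mm apart along x.
- pocket_mid (a point): second empty pocket, the middle one of the rack, like the first. Either may be used.
- pocket_far (a point): third pocket of the rack, taken: a second red cap stands in it
- spare_cap: the second red cap, same size, loose in the third pocket; origin at the centre of its rim. Leave it there.
- corner (a point): corner of the blue reaming jig, where the faces of side fence and end stop would meet, on its flat seat, 16 mm above the bench. Jig fixed, base 200 x 140 mm, centred 60 mm to -x, 40 mm to -y of here. The block belongs with its x along this x, its +x end on the end stop, its +y side on the side fence: its centre is then 60 mm to -x, 23 mm to -y and 15 mm above this point.
- side_fence: steel side fence of the jig, rigid: two blocks 18 mm thick, 24 mm tall above the seat, faces in the plane y = 0 of the corner frame, looking to -y; one from 10 to 38 mm, the other from 102 to 134 mm from the corner toward -x. The 64 mm gap between them is for a finger. (origin: jig's base centre)
- end_stop: steel end stop of the jig, rigid: 24 mm thick in x, face in the plane x = 0 of the corner frame, looking to -x, from 4 to 56 mm from the corner toward -y, 47 mm tall above the seat; it carries the bush plate. (origin: jig's base centre)
- bush (a point): centre of the dark steel guide bush, at the bush plate's underside, 47 mm above the seat (plate 10 mm thick, bush up to 62 mm). The plate overhangs the seat to 38 mm toward -x of the corner, 4 to 56 mm toward -y; open below, at its -x end and sides. The bare block (42 mm with spigot) slides under, the capped one (64 mm) does not. Block home: port straight below this point.
- bolt_a: loose steel M10 bolt, 20 x 17 x 52 mm, standing on its head; bystander
- bolt_b: another such bolt; bystander
- duct_tape: roll of grey tape, 107 mm across, 48 mm tall; bystander
There are look-alikes about, which are no part of the job. What is shaped like the block but pink or purple is not meant. Of the things that look like the part that bears pocket_near, the smaller one is meant.

How it is judged:
By the outcome, as a careful person would: the job done as asked, in the order asked, and still so for the second after the job is handed in, while the arm keeps its last pose, push and grip.
It also fails if it takes over 64 s, if anything falls off the work surface, if the arm or the gripper's body presses on something with over 40 N, if the wrist force passes 120 N, or if a joint passes its speed limit or range.

## Working session

There is one attempt and no reset: what is moved stays moved. The work goes in short steps, Python scripts to look and compute and a tool call to move; the robot and the scene stay as the last step left them, time stands still between calls to the robot, and variables do not carry over. Pictures are saved under pics/ and viewed, at most 10 in all, crops included, and the job is handed in when it is done.

Besides the shell and the picture viewer there is one more tool, called after "Request:" as name(argument=value, ...) on one line, values as JSON. apply_moves: Moves the arm, as the interface text tells. Its arguments: {"type":"object","properties":{"increments":{"type":"array"}},"required":["increments"]}

```bash
mkdir -p pics; ls; python3 - <<'E'
from workcell import arm
import cv2
for n in("scene","top"):
    im=arm.get_image(n); cv2.imwrite(f"pics/{n}0.png",im[:,:,::-1].copy()); print(arm.camera_model(n))
    for t in("block","cap","pocket_near","side_fence","end_stop","bush","port","corner"):
        try: print(n,t,[(round(float(r["conf"]),2),[round(float(v)) for v in r["extent"]]) for r in arm.trace(t,n)])
        except Exception as e: print(t,e)
print(arm.observe())
E
```

```text
pics
{'fx': 523.3237734967429, 'fy': 523.3237734967429, 'cx': 323.5841713924944, 'cy': 233.22608106277323, 'eye': array([-0.03968843, -1.01268399,  0.67055121]), 'rotation': array([-117.15874438,    0.41198428,  -24.72648787])}
scene block [(0.74, [319, 312, 58, 42]), (0.73, [270, 247, 48, 23]), (0.64, [419, 316, 59, 27])]
scene cap []
scene pocket_near [(0.77, [329, 227, 64, 17]), (0.67, [202, 228, 81, 21])]
scene side_fence [(0.72, [420, 318, 60, 24])]
scene end_stop [(0.56, [380, 248, 20, 15])]
scene bush []
scene port [(0.82, [271, 247, 49, 26]), (0.66, [320, 314, 60, 39]), (0.24, [421, 316, 60, 27])]
scene corner [(0.78, [360, 258, 97, 61])]
{'fx': 570.1147108111154, 'fy': 570.1147108111154, 'cx': 315.8282651783783, 'cy': 232.0993741975303, 'eye': array([ 2.30660344e-01, -2.96837702e-04,  1.53709933e+00]), 'rotation': array([-171.23546546,    0.72422969,  -89.78883354])}
top block [(0.9, [425, 218, 26, 41]), (0.82, [269, 279, 23, 44]), (0.63, [390, 283, 28, 42])]
top cap [(0.69, [437, 200, 16, 14]), (0.32, [422, 215, 26, 50])]
top pocket_near [(0.82, [249, 207, 42, 66]), (0.6, [
[... 342 characters left out ...]
 [248, 209, 40, 66])]
{'clock': 0.9, 'q': array([ 6.82965097e+01,  1.58080010e+01,  8.62237638e+01,  4.60662964e-04,
        7.79639361e+01, -6.93363268e+00]), 'joint_velocities': array([-0.0526601 ,  0.0181978 , -0.01244482, -0.05837828,  0.03166865,
        0.0464183 ]), 'tau': array([-2.47265898e-04, -4.04449260e+01, -2.37498200e+01,  7.02143367e-02,
        2.48883152e-02,  1.43220126e-05]), 'tool_pos': array([0.14661131, 0.55602875, 0.18219662]), 'tcp_rot': array([1.79995678e+02, 7.17352780e-05, 1.65230046e+02]), 'contact_force': array([ 0.46195855,  0.15211177, -0.0440886 ]), 'torque': array([-0.01234142,  0.03359569,  0.04166781]), 'grip_force': 0.0, 'finger_gap': 0.09398415794983674}
```

```bash
python3 - <<'E'
import cv2
a=cv2.imread("pics/top0.png")[130:400,150:510]; cv2.imwrite("pics/topc.png",cv2.resize(a,None,fx=2.2,fy=2.2,interpolation=cv2.INTER_CUBIC))
b=cv2.imread("pics/scene0.png")[190:350,150:470]; cv2.imwrite("pics/scenec.png",cv2.resize(b,None,fx=2.5,fy=2.5,interpolation=cv2.INTER_CUBIC))
E
```

```text
(no output)
```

View pics/topc.png

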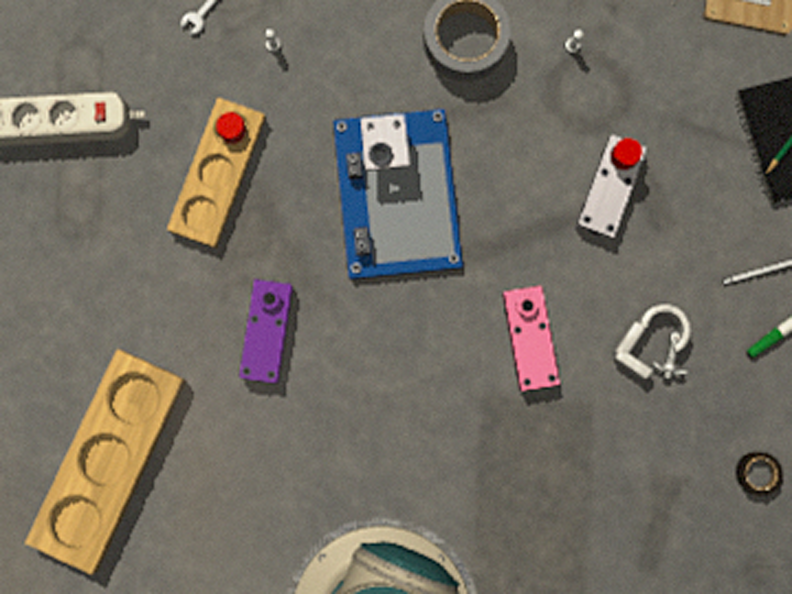

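View pics/scenec.png

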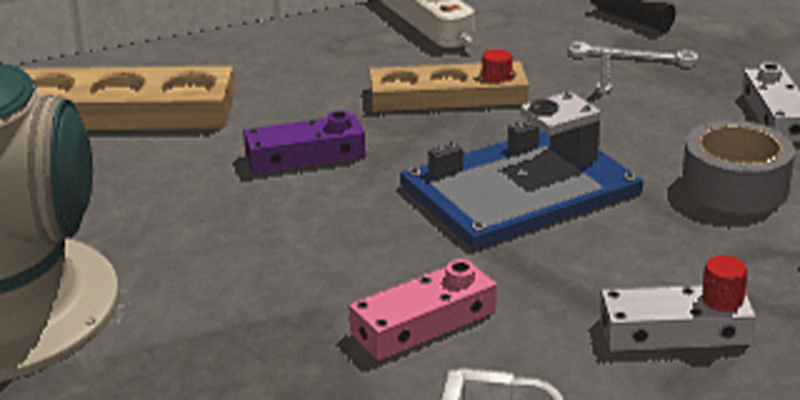

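```bash
cat > fit.py <<'E'
import numpy as np, cv2
from scipy.spatial.transform import Rotation as R
from scipy.optimize import minimize
from workcell import arm
CAM={n:arm.camera_model(n) for n in("scene","top")}
def proj(n,P):
    c=CAM[n]; M=R.from_euler("xyz",c["rotation"],degrees=True).as_matrix()
    p=(np.asarray(P)-c["eye"])@M
    return np.c_[c["fx"]*p[:,0]/p[:,2]+c["cx"],c["fy"]*p[:,1]/p[:,2]+c["cy"]]
def box(x0,x1,y0,y1,z0,z1): return np.array([[x,y,z] for x in(x0,x1) for y in(y0,y1) for z in(z0,z1)])/1000
def cyl(x,y,r,z0,z1):
    t=np.linspace(0,2*np.pi,24,endpoint=False); return np.array([[x+r*np.cos(a),y+r*np.sin(a),z] for a in t for z in(z0,z1)])/1000
def render(n,parts,p):
    m=np.zeros((480*4,640*4),np.float32); c,s=np.cos(p[3]),np.sin(p[3])
    for q in parts:
        w=np.c_[c*q[:,0]-s*q[:,1]+p[0],s*q[:,0]+c*q[:,1]+p[1],q[:,2]+p[2]]
        h=cv2.convexHull(proj(n,w).astype(np.float32)).reshape(-1,2)
        cv2.fillConvexPoly(m,np.round(((h+.5)*4-.5)*16).astype(np.int32),1,shift=4)
    return cv2.resize(m,(640,480),interpolation=cv2.INTER_AREA)
def fit(parts,masks,p0,fixyaw=False):
    k=3 if fixyaw else 4; S=np.array([.005,.005,.005,.05])
    def f(v):
        p=np.array(p0,float); p[:k]+=v*S[:k]
        return sum(np.abs(render(n,parts,p)-m).sum()/m.sum() for n,m in masks.items())
    r=min((minimize(f,s,method="Nelder-Mead",options=dict(xatol=.01,fatol=1e-4,maxiter=400,initial_simplex=np.vstack([s,s+np.eye(k)*2]))) for s in(np.zeros(k),-np.ones(k))),key=lambda r:r.fun)
    p=np.array(p0,float); p[:k]+=r.x*S[:k]; return p,r.fun
def ray(n,uv,z):
    c=CAM[n]; M=R.from_euler("xyz",c["rotation"],degrees=True).as_matrix()
    d=M@np.array([(uv[0]-c["cx"])/c["fx"],(uv[1]-c["cy"])/c["fy"],1]); return c["eye"]+d*(z-c["eye"][2])/d[2]
E
cat > m1.py <<'E'
from fit import *
def tr(t,n,uv):  # trace instance nearest uv
    return min(arm.trace(t,n),key=lambda r:np.hypot(r["extent"][0]-uv[0],r["extent"][1]-uv[1]))["pixels"].astype(np.float32)
def red(n,uv):
    im=arm.get_image(n).astype(int); m=((im[...,0]>90)&(im[...,1]<.45*im[...,0])&(im[...,2]<.45*im[...,0])).astype(np.uint8)
    k,l,s,c=cv2.connectedComponentsWithStats(m); i=1+np.argmin(np.hypot(*(c[1:]-uv).T)); return (l==i).astype(np.float32)
def show(n,p,f): print(n,np.round(p[:3]*1000,1),"yaw",round(np.degrees(p[3]),1),"cost",round(f,3))
um={"scene":np.array([440,303]),"top":np.array([435,200])}
us={"scene":np.array([349,217]),"top":np.array([255,188])}
capm={n:red(n,um[n]) for n in um}; spm={n:red(n,us[n]) for n in us}
p=ray("top",um["top"],.064); show("cap",*fit([cyl(0,0,17,0,34)],capm,[*p[:2],.03,0],True))
p=ray("top",us["top"],.048); show("spare",*fit([cyl(0,0,17,10,34)],spm,[*p[:2],.014,0],True))
bm={n:np.maximum(tr("block",n,u),capm[n]) for n,u in(("scene",(419,316)),("top",(425,218)))}
p=ray("top",(428,214),.03); show("block",*fit([box(-60,60,-23,23,0,30),cyl(38,0,17,30,64)],bm,[*p[:2],0,np.radians(-20)]))
rm={n:np.maximum(tr("pocket_near",n,u),spm[n]) for n,u in(("scene",(329,227)),("top",(249,207)))}
p=ray("top",(249,208),.024); show("rack",*fit([box(-88,88,-31,31,0,24),cyl(56,0,17,20,48)],rm,[*p[:2],0,np.radians(-20)]))
jm={n:tr("corner",n,u) for n,u in(("scene",(360,258)),("top",(330,217)))}
p=ray("top",(330,219),.016)
J=[box(-160,40,-110,30,-16,0),box(-38,-10,0,18,0,24),box(-134,-102,0,18,0,24),box(0,24,-56,-4,0,47),box(-38,24,-56,-4,47,57)]
show("jig corner",*fit(J,jm,[p[0]+.06,p[1]+.045,.016,np.radians(6)]))
for k,m in (("cap",capm),("sp",spm),("b",bm),("r",rm),("j",jm)): print(k,{n:int(v.sum()) for n,v in m.items()})
E
python3 m1.py
```

```text
cap [ 549.7 -296.    29.2] yaw 0.0 cost 1.293
spare [585.9 186.9  11.4] yaw 0.0 cost 0.762
block [ 513.9 -281.1   -2.6] yaw -21.6 cost 0.406
rack [531.3 205.2  -2.4] yaw -19.6 cost 0.168
jig corner [561.8  28.4  13.9] yaw 6.1 cost 0.057
cap {'scene': 194, 'top': 123}
sp {'scene': 96, 'top': 124}
b {'scene': 1438, 'top': 704}
r {'scene': 1102, 'top': 1561}
j {'scene': 3286, 'top': 3797}
```

```bash
sed -i "s/(im\[...,0\]>90)&(im\[...,1\]<.45\*im\[...,0\])&(im\[...,2\]<.45\*im\[...,0\])/(im[...,0]>45)\&(im[...,1]<.6*im[...,0])\&(im[...,2]<.6*im[...,0])/" m1.py; sed -i 's/def show(n,p,f):/def show(n,p,f):\n  /' m1.py; python3 m1.py
```

```text
cap [ 549.2 -295.6   29.3] yaw 0.0 cost 0.218
spare [584.7 185.6  10.9] yaw 0.0 cost 0.155
block [ 516.  -278.6   -4.9] yaw -24.5 cost 1.645
rack [531.8 205.8  -3.3] yaw -19.6 cost 0.137
jig corner [561.4  28.1  13.6] yaw 5.7 cost 0.087
cap {'scene': 348, 'top': 152}
sp {'scene': 149, 'top': 154}
b {'scene': 1653, 'top': 927}
r {'scene': 1049, 'top': 1549}
j {'scene': 3206, 'top': 3795}
```

Request:
apply_moves(increments=[[16.7, -35.5, 0, 0, 0, -1.1, 0], [16.7, -35.5, 0, 0, 0, -1.1, 0], [16.7, -35.5, 0, 0, 0, -1.1, 0], [16.7, -35.5, 0, 0, 0, -1.1, 0], [16.7, -35.5, 0, 0, 0, -1.1, 0], [16.7, -35.5, 0, 0, 0, 0, 0], [16.7, -35.5, 0, 0, 0, 0, 0], [16.7, -35.5, 0, 0, 0, 0, 0], [16.7, -35.5, 0, 0, 0, 0, 0], [16.7, -35.5, 0, 0, 0, 0, 0], [16.7, -35.5, 0, 0, 0, 0, 0], [16.7, -35.5, 0, 0, 0, 0, 0], [16.7, -35.5, 0, 0, 0, 0, 0], [16.7, -35.5, 0, 0, 0, 0, 0], [16.7, -35.5, 0, 0, 0, 0, 0], [16.7, -35.5, 0, 0, 0, 0, 0], [16.7, -35.5, 0, 0, 0, 0, 0], [16.7, -35.5, 0, 0, 0, 0, 0], [16.7, -35.5, 0, 0, 0, 0, 0], [16.7, -35.5, 0, 0, 0, 0, 0]])

```text
clock: 3.57
tool_pos: [0.4811, -0.156, 0.1823]
tcp_rot: [180.0, 0.0, 159.7]
contact_force: [0.9, -0.3, 0.1]
finger_gap: 0.0943
grip_force: 0.0
```

Request:
apply_moves(increments=[[17, -35, 0, 0, 0, 0, 0], [17, -35, 0, 0, 0, 0, 0], [17, -35, 0, 0, 0, 0, 0], [17, -35, 0, 0, 0, 0, 0], [0, 0, -30, 0, 0, 0, 0], [0, 0, -30, 0, 0, 0, 0], [0, 0, -30, 0, 0, 0, 0], [0, 0, -25, 0, 0, 0, 0.2], [0, 0, -12, 0, 0, 0, 0.3], [0, 0, -10, 0, 0, 0, 0.45], [0, 0, 0, 0, 0, 0, 0.5]])

```text
clock: 4.48
tool_pos: [0.5474, -0.2932, 0.043]
tcp_rot: [179.9, -0.2, 159.7]
contact_force: [-0.6, -0.4, -0.3]
finger_gap: 0.071
grip_force: 0.0
```

```bash
python3 - <<'E'
from workcell import arm
import cv2
o=[cv2.resize(arm.get_image(n)[r0:r0+120,c0:c0+120,::-1],None,fx=3.3,fy=3.3,interpolation=cv2.INTER_CUBIC) for n,r0,c0 in(("scene",245,370),("top",150,370))]
cv2.imwrite("pics/c1.png",cv2.hconcat(o)); print(arm.observe()["finger_gap"],arm.observe()["tool_pos"])
E
```

```text
0.06249912332788548 [ 0.54905234 -0.29423721  0.04562573]
```

View pics/c1.png

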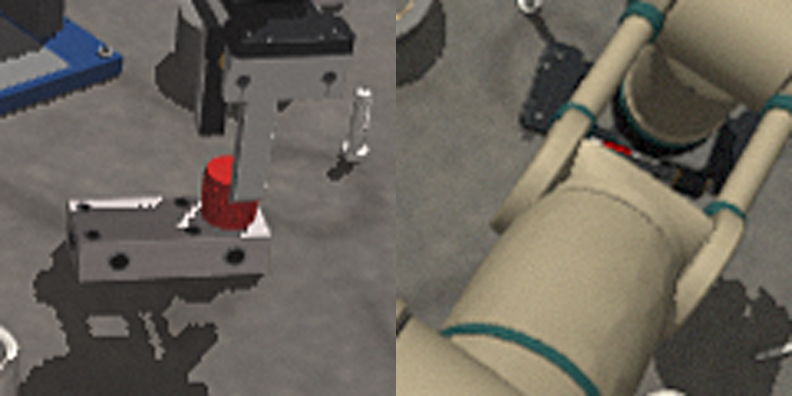

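The scene crop (left) shows the near finger just in front of the red cap at about (230,190), with its tip clear above the block's top. The cap is between the fingers, so I'll close.

Request:
apply_moves(increments=[[0, 0, 0, 0, 0, 0, 0.6], [0, 0, 0, 0, 0, 0, 0.7], [0, 0, 0, 0, 0, 0, 1], [0, 0, 0, 0, 0, 0, 1], [0, 0, 0, 0, 0, 0, 1], [0, 0, 0, 0, 0, 0, 1], [0, 0, 0, 0, 0, 0, 1], [0, 0, 0, 0, 0, 0, 1]])

```text
clock: 5.25
tool_pos: [0.5486, -0.294, 0.0452]
tcp_rot: [180.0, 0.0, 159.7]
contact_force: [0.5, -1.0, 0.0]
finger_gap: 0.0095
grip_force: 0.0
```

```bash
python3 - <<'E'
from workcell import arm
import cv2
o=[cv2.resize(arm.get_image(n)[r0:r0+120,c0:c0+120,::-1],None,fx=3.3,fy=3.3,interpolation=cv2.INTER_CUBIC) for n,r0,c0 in(("scene",245,370),("top",150,370))]
cv2.imwrite("pics/c2.png",cv2.hconcat(o)); print(arm.observe()["finger_gap"],arm.observe()["tool_pos"],arm.observe()["contact_force"])
E
```

```text
0.0015830877635523836 [ 0.54856976 -0.29394739  0.04513588] [-0.30779855 -0.54869386 -0.28381729]
```

View pics/c2.png

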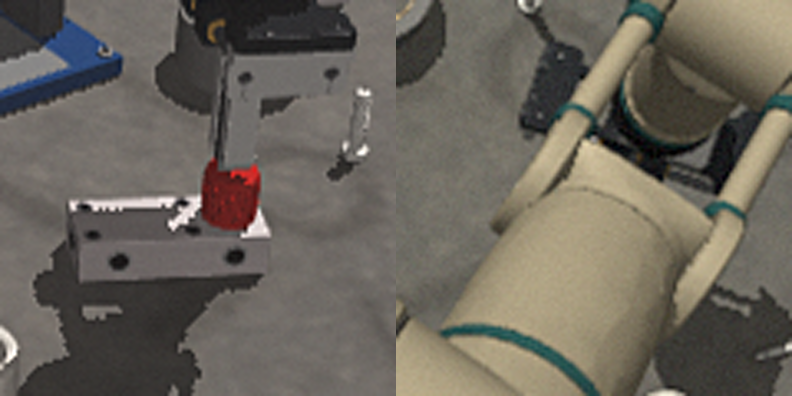

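```bash
python3 - <<'E'
from fit import *
P=np.array([[.5486,-.294,z] for z in(.045,.064,.03)]+[[.549,-.2956,.064],[.549,-.2956,.03],[.528,-.24,.045],[.5,-.31,.045]])
q=proj("scene",P); print(np.c_[q,(q-[370,245])*3.3].round(1))
E
python3 m1.py | grep cap
```

```text
[[438.5 303.1 226.2 191.7]
 [439.4 295.4 229.  166.4]
 [437.9 309.  224.  211.4]
 [440.  295.8 231.1 167.6]
 [438.5 309.4 226.  212.5]
 [415.5 292.3 150.3 156.2]
 [423.3 313.2 175.9 224.9]]
cap [ 557.6 -285.5   19.7] yaw 0.0 cost 3.398Traceback (most recent call last):
  File "m1.py", line 14, in <module>
    bm={n:np.maximum(tr("block",n,u),capm[n]) for n,u in(("scene",(419,316)),("top",(425,218)))}
                     ~~^^^^^^^^^^^^^
  File "m1.py", line 3, in tr
    return min(arm.trace(t,n),key=lambda r:np.hypot(r["extent"][0]-uv[0],r["extent"][1]-uv[1]))["pixels"].astype(np.float32)
           ~~~^^^^^^^^^^^^^^^^^^^^^^^^^^^^^^^^^^^^^^^^^^^^^^^^^^^^^^^^^^^^^^^^^^^^^^^^^^^^^^^^^
ValueError: min() iterable argument is empty
```

```bash
python3 - <<'E'
from fit import *
P=np.array([[.538,-.323,.045],[.538,-.323,.064],[.5486,-.294,.045]])
q=proj("scene",P); print(np.c_[q,(q-[370,245])*3.3].round(1))
im=arm.get_image("scene")[255:325,400:475,::-1]
cv2.imwrite("pics/c3.png",cv2.resize(im,None,fx=8,fy=8,interpolation=cv2.INTER_NEAREST))
E
```

```text
[[442.8 311.8 240.1 220.6]
 [443.7 304.1 243.1 194.9]
 [438.5 303.1 226.2 191.7]]
```

View pics/c3.png

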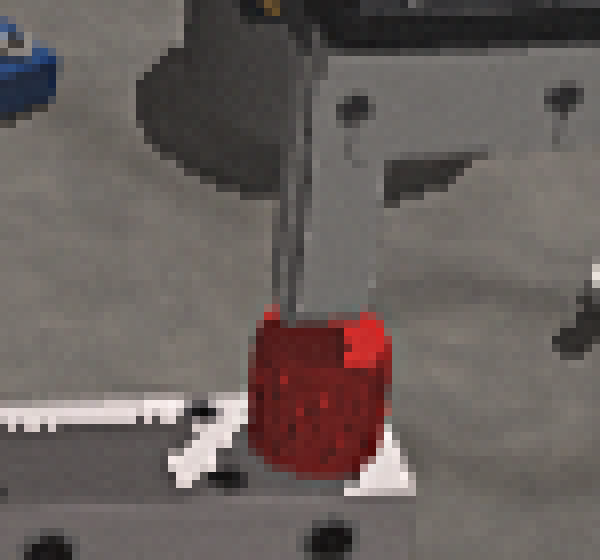

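The crop shows the shut fingers ending at about (340,318), over the top of the cap, which is unmoved. By projection the tips are near z = 64 mm, not the 45 mm reported, so they're about 19 mm higher than stated. I'll open and go down to a height that is safe either way.

Request:
apply_moves(increments=[[0, 0, 0, 0, 0, 0, 0.3], [0, 0, 0, 0, 0, 0, 0.3], [0, 0, 0, 0, 0, 0, 0.3], [0, 0, 0, 0, 0, 0, 0.3], [0, 0, 0, 0, 0, 0, 0.3], [0, 0, 0, 0, 0, 0, 0.3], [0, 0, -4, 0, 0, 0, 0.3], [0, 0, -4, 0, 0, 0, 0.3], [0, 0, -4, 0, 0, 0, 0.3], [0, 0, 0, 0, 0, 0, 0.3], [0, 0, 0, 0, 0, 0, 0.3]])

```text
clock: 6.62
tool_pos: [0.5482, -0.2937, 0.0326]
tcp_rot: [180.0, -0.1, 159.7]
contact_force: [-0.1, -0.6, 0.4]
finger_gap: 0.0658
grip_force: 0.0
```

```bash
python3 - <<'E'
from fit import *
print({k:np.round(v,4) for k,v in arm.observe().items() if k in("tool_pos","finger_gap","contact_force","q","tcp_rot")})
im=arm.get_image("scene")[255:325,400:475,::-1]
cv2.imwrite("pics/c4.png",cv2.resize(im,None,fx=8,fy=8,interpolation=cv2.INTER_NEAREST))
E
```

```text
{'q': array([-3.458970e+01,  2.623490e+01,  9.249950e+01,  6.200000e-03,
        6.133510e+01, -1.043211e+02]), 'tool_pos': array([ 0.5482, -0.2937,  0.0326]), 'tcp_rot': array([ 1.799775e+02, -6.610000e-02,  1.597285e+02]), 'contact_force': array([-0.0697, -0.611 ,  0.3956]), 'finger_gap': np.float64(0.0658)}
```

View pics/c4.png

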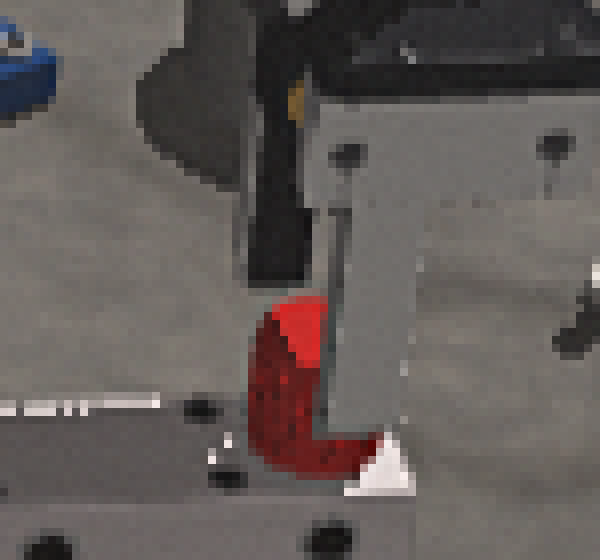

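The near finger's tip now shows at (370,435) in the crop, about z = 52 mm against a reported 33. That confirms the tips sit about 19 mm above the reported point. I'll go down 8 mm more and close.

Request:
apply_moves(increments=[[0, 0, -4, 0, 0, 0, 0.3], [0, 0, -4, 0, 0, 0, 0.4], [0, 0, 0, 0, 0, 0, 0.6], [0, 0, 0, 0, 0, 0, 0.8], [0, 0, 0, 0, 0, 0, 1], [0, 0, 0, 0, 0, 0, 1], [0, 0, 0, 0, 0, 0, 1], [0, 0, 0, 0, 0, 0, 1], [0, 0, 0, 0, 0, 0, 1]])

```text
clock: 7.42
tool_pos: [0.5487, -0.2941, 0.0253]
tcp_rot: [-180.0, 0.0, 159.7]
contact_force: [-1.0, -0.5, 0.3]
finger_gap: 0.0336
grip_force: 30.0
```

Request:
apply_moves(increments=[[0, 0, 5, 0, 0, 0, 1], [0, 0, 10, 0, 0, 0, 1], [0, 0, 20, 0, 0, 0, 1], [0, 0, 35, 0, 0, 0, 1], [0, 0, 35, 0, 0, 0, 1], [-5, 20, 0, 0, 0, 0, 1], [-5, 39, 0, 0, 0, 0, 1], [-5, 40, 0, 0, 0, 0, 1], [-5, 40, 0, 0, 0, 0, 1], [-5, 40, 0, 0, 0, 0, 1], [-5, 40, 0, 0, 0, 0, 1], [-5, 40, 0, 0, 0, 0, 1], [-5, 40, 0, 0, 0, 0, 1], [-5, 40, 0, 0, 0, 0, 1], [-5, 40, 0, 0, 0, 0, 1], [-5, 40, 0, 0, 0, 0, 1], [-5, 40, 0, 0, 0, 0, 1], [-5, 40, 0, 0, 0, 0, 1], [-5, 20, 0, 0, 0, 0, 1], [0, 0, 0, 0, 0, 0, 1]])

```text
clock: 9.08
tool_pos: [0.4774, 0.2294, 0.1312]
tcp_rot: [179.8, -0.0, 160.0]
contact_force: [0.3, -0.5, -1.3]
finger_gap: 0.0336
grip_force: 30.0
```

```bash
cat > m2.py <<'E'
from fit import *
def bl(n,u):
    for t in("block","port"):
        r=[x for x in arm.trace(t,n) if np.hypot(x["extent"][0]-u[0],x["extent"][1]-u[1])<15]
        if r: return r[0]["pixels"].astype(np.float32)
arm.get_image("scene");arm.get_image("top")
bm={n:bl(n,u) for n,u in(("scene",(419,316)),("top",(425,218)))}
print({n:m.sum() for n,m in bm.items()})
p,f=fit([box(-60,60,-23,23,0,30),cyl(38,0,12.5,30,42)],bm,[.514,-.281,0,np.radians(-21)]); print(np.round(p,4),np.degrees(p[3]),f)
for n in bm:
    p,f=fit([box(-60,60,-23,23,0,30),cyl(38,0,12.5,30,42)],{n:bm[n]},[.514,-.281,-.002,np.radians(-21)]); print(n,np.round(p,4),np.degrees(p[3]),f)
o=[cv2.resize(arm.get_image(n)[r0:r0+120,c0:c0+120,::-1],None,fx=3.3,fy=3.3,interpolation=cv2.INTER_CUBIC) for n,r0,c0 in(("scene",160,270),("scene",245,370))]
cv2.imwrite("pics/c5.png",cv2.hconcat(o)); print(arm.observe()["finger_gap"],arm.observe()["tool_pos"],arm.observe()["contact_force"])
E
python3 m2.py
```

```text
{'scene': np.float32(1484.0), 'top': np.float32(798.0)}
[ 0.513  -0.2808 -0.0013 -0.3941] -22.580057398625982 0.1271870732307434
scene [ 0.5181 -0.2749 -0.0069 -0.3488] -19.98587005498824 0.031713273376226425
top [ 0.5145 -0.2828 -0.0149 -0.4021] -23.035924883383107 0.07213345915079117
0.03359019866883072 [0.47896395 0.22368825 0.13045402] [-0.0650548  -0.14123364 -0.23949029]
```

View pics/c5.png

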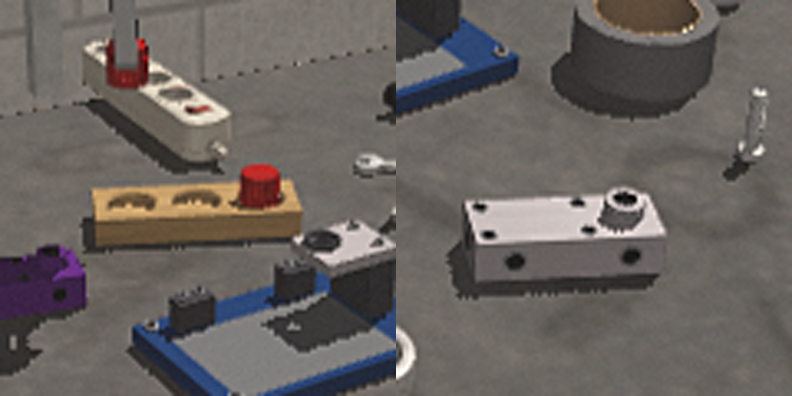

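The cap is held above the rack at the first pocket's end, and the block stands bare and undisturbed. Next is the descent into the pocket.

Request:
apply_moves(increments=[[0, 0.5, -30, 0, 0, 0, 1], [0, 0.5, -30, 0, 0, 0, 1], [0, 0, -25, 0, 0, 0, 1], [0, 0, -10, 0, 0, 0, 1], [0, 0, -6, 0, 0, 0, 1], [0, 0, -4, 0, 0, 0, 1], [0, 0, -4, 0, 0, 0, 1], [0, 0, -4, 0, 0, 0, 1], [0, 0, -3, 0, 0, 0, 1], [0, 0, -3, 0, 0, 0, 1], [0, 0, 0, 0, 0, 0, 1]])

```text
clock: 10.3
tool_pos: [0.4785, 0.2261, 0.0111]
tcp_rot: [180.0, -0.0, 159.7]
contact_force: [0.6, 0.2, -0.4]
finger_gap: 0.0335
grip_force: 30.0
```

Request:
apply_moves(increments=[[0, 0, -1, 0, 0, 0, 1], [0, 0, 0, 0, 0, 0, 0.6], [0, 0, 0, 0, 0, 0, 0.4], [0, 0, 0, 0, 0, 0, 0.2], [0, 0, 0, 0, 0, 0, 0.2], [0, 0, 0, 0, 0, 0, 0.2], [0, 0, 20, 0, 0, 0, 0.2], [0, 0, 30, 0, 0, 0, 0.2], [0, 0, 40, 0, 0, 0, 0], [0, 0, 40, 0, 0, 0, 0], [0, -35, 0, 0, 0, 0, 0], [0, -35, 0, 0, 0, 0, 0], [0, -35, 0, 0, 0, 0, 0], [0, -35, 0, 0, 0, 0, 0]])

```text
clock: 11.47
tool_pos: [0.4785, 0.0849, 0.1407]
tcp_rot: [180.0, 0.1, 159.8]
contact_force: [1.5, -0.1, 1.0]
finger_gap: 0.0942
grip_force: 0.0
```

```bash
sed -i '/^o=\|^cv2.imwrite/d' m2.py; python3 m2.py; python3 - <<'E'
from fit import *
o=[cv2.resize(arm.get_image(n)[r0:r0+110,c0:c0+110,::-1],None,fx=3.3,fy=3.3,interpolation=cv2.INTER_CUBIC) for n,r0,c0 in(("scene",180,270),("top",150,210))]
cv2.imwrite("pics/c6.png",cv2.hconcat(o)); print(arm.observe()["finger_gap"],arm.observe()["tool_pos"])
E
```

```text
{'scene': np.float32(1423.0), 'top': np.float32(805.0)}
[ 0.5124 -0.2804 -0.0018 -0.3537] -20.26626096946257 0.15474960207939148
scene [ 0.5303 -0.2576 -0.0218 -0.3257] -18.661999926621565 0.03966092690825462
top [ 0.5141 -0.2829 -0.0159 -0.3621] -20.744670831077222 0.06630434840917587
0.09425179085274772 [0.47861329 0.08711374 0.14016962]
```

View pics/c6.png

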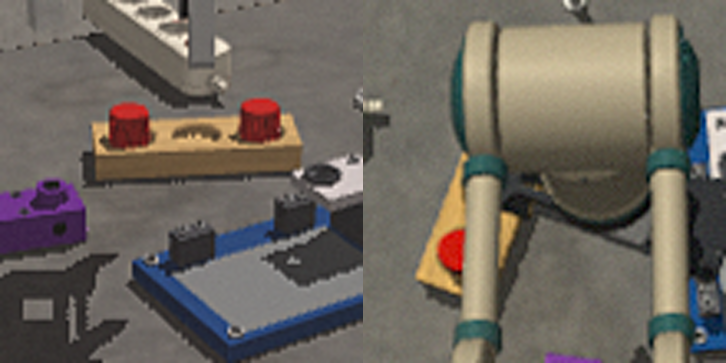

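Both caps stand in the rack at the same height: the placed one at (130,125) and the untouched spare at (260,120). Now I'll grip the block.

Request:
apply_moves(increments=[[2.5, -36.4, 0, 0, 0, -1, 0], [2.5, -36.4, 0, 0, 0, 0, 0], [2.5, -36.4, 0, 0, 0, 0, 0], [2.5, -36.4, 0, 0, 0, 0, 0], [2.5, -36.4, 0, 0, 0, 0, 0], [2.5, -36.4, 0, 0, 0, 0, 0], [2.5, -36.4, 0, 0, 0, 0, 0], [2.5, -36.4, 0, 0, 0, 0, 0], [2.5, -36.4, 0, 0, 0, 0, 0], [2.5, -36.4, 0, 0, 0, 0, 0], [0, 0, -35, 0, 0, 0, 0], [0, 0, -35, 0, 0, 0, 0], [0, 0, -35, 0, 0, 0, 0], [0, 0, -20, 0, 0, 0, 0], [0, 0, -10, 0, 0, 0, 0], [0, 0, -8, 0, 0, 0, 0], [0, 0, -5, 0, 0, 0, 0], [0, 0, -3, 0, 0, 0, 0], [0, 0, 0, 0, 0, 0, 0]])

```text
clock: 13.4
tool_pos: [0.5044, -0.278, -0.0102]
tcp_rot: [-180.0, 0.1, 158.8]
contact_force: [0.3, -0.6, -0.3]
finger_gap: 0.094
grip_force: 0.0
```

Request:
apply_moves(increments=[[0, 0, -2, 0, 0, 0, 0.2], [0, 0, -1, 0, 0, 0, 0.35], [0, 0, 0, 0, 0, 0, 0.4], [0, 0, 0, 0, 0, 0, 0.5], [0, 0, 0, 0, 0, 0, 0.6], [0, 0, 0, 0, 0, 0, 1], [0, 0, 0, 0, 0, 0, 1], [0, 0, 0, 0, 0, 0, 1], [0, 0, 0, 0, 0, 0, 1], [0, 0, 0, 0, 0, 0, 1]])

```text
clock: 14.23
tool_pos: [0.5037, -0.2777, -0.0137]
tcp_rot: [180.0, 0.0, 158.7]
contact_force: [0.5, 1.9, 1.7]
finger_gap: 0.0456
grip_force: 30.0
```

Request:
apply_moves(increments=[[0, 0, 5, 0, 0, 0, 1], [0, 0, 15, 0, 0, 0, 1], [0, 0, 30, 0, 0, 0, 1], [0, 0, 30, 0, 0, 0, 1], [0, 0, 30, 0, 0, 0, 1], [-7.1, 31, 0, 0, 0, 3.4, 1], [-7.1, 31, 0, 0, 0, 3.4, 1], [-7.1, 31, 0, 0, 0, 3.4, 1], [-7.1, 31, 0, 0, 0, 3.4, 1], [-7.1, 31, 0, 0, 0, 3.4, 1], [-7.1, 31, 0, 0, 0, 3.4, 1], [-7.1, 31, 0, 0, 0, 3.4, 1], [-7.1, 31, 0, 0, 0, 3.4, 1], [0, 0, 0, 0, 0, 0, 1], [0, 0, -30, 0, 0, 0, 1], [0, 0, -25, 0, 0, 0, 1], [0, 0, -12, 0, 0, 0, 1], [0, 0, 0, 0, 0, 0, 1]])

```text
clock: 15.73
tool_pos: [0.4434, -0.0295, 0.0265]
tcp_rot: [179.9, -0.4, -174.1]
contact_force: [-0.0, -0.7, -4.2]
finger_gap: 0.0461
grip_force: 30.0
```

```bash
cat > m3.py <<'E'
from fit import *
a,b=np.radians(5.9),np.array([.5616,.0282])
s=arm.observe(); d=s["tool_pos"][:2]-b; c,n=np.cos(a),np.sin(a)
print("jig-frame grip pt",np.round([1e3*(c*d[0]+n*d[1]),1e3*(c*d[1]-n*d[0])],1),s["tool_pos"].round(4),s["tcp_rot"].round(1),s["contact_force"].round(1),s["torque"].round(2),s["finger_gap"])
E
python3 m3.py; python3 - <<'E'
from fit import *
cv2.imwrite("pics/c7.png",cv2.resize(arm.get_image("scene")[180:310,290:460,::-1],None,fx=4.5,fy=4.5,interpolation=cv2.INTER_CUBIC))
E
```

```text
jig-frame grip pt [-123.5  -45.3] [ 0.4434 -0.0295  0.0265] [ 179.9   -0.4 -174.1] [-0.  -0.7 -4.2] [ 0.01  0.15 -0.01] 0.04608238905206213
```

View pics/c7.png

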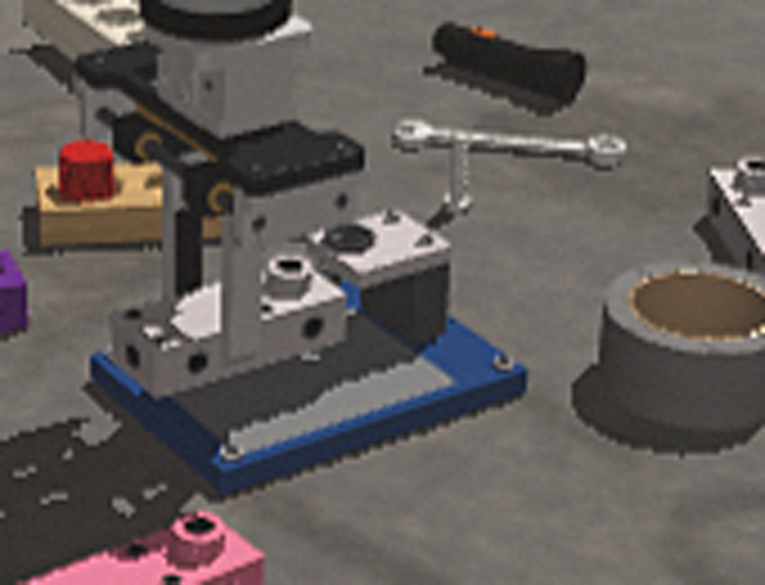

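The block is over the seat, in front of the plate and parallel to the fences, with the spigot at about (290,270) not yet under the bush. Next I'll lower it to just above the seat.

Request:
apply_moves(increments=[[0, 0, -8, 0, 0, 0, 1], [0, 0, -8, 0, 0, 0, 1], [0, 0, -5, 0, 0, 0, 1], [0, 0, -2, 0, 0, 0, 1], [0, 0, 0, 0, 0, 0, 1], [0, 0, 0, 0, 0, 0, 1]])

```text
clock: 16.28
tool_pos: [0.447, -0.03, 0.0063]
tcp_rot: [-180.0, 0.0, -174.1]
contact_force: [0.1, -0.5, -3.6]
finger_gap: 0.0455
grip_force: 30.0
```

```bash
python3 m3.py
```

```text
jig-frame grip pt [-120.   -46.2] [ 0.447  -0.03    0.0063] [-180.     0.  -174.1] [ 0.1 -0.5 -3.6] [ 0.06  0.02 -0.02] 0.04548987752598383
```

Request:
apply_moves(increments=[[0, 0, -2, 0, 0, 0, 1], [0, 0, 0, 0, 0, 0, 1], [5, 0.5, 0, 0, 0, 0, 1], [5, 0.5, 0, 0, 0, 0, 1], [5, 0.5, 0, 0, 0, 0, 1], [5, 0.5, 0, 0, 0, 0, 1], [5, 0.5, 0, 0, 0, 0, 1], [5, 0.5, 0, 0, 0, 0, 1], [5, 0.5, 0, 0, 0, 0, 1], [5, 0.5, 0, 0, 0, 0, 1], [0, 0, 0, 0, 0, 0, 1], [0, 0, 0, 0, 0, 0, 1]])

```text
clock: 17.28
tool_pos: [0.487, -0.0259, 0.0041]
tcp_rot: [180.0, -0.0, -174.1]
contact_force: [-0.0, -0.3, -4.3]
finger_gap: 0.0456
grip_force: 30.0
```

```bash
python3 m3.py
```

```text
jig-frame grip pt [-79.7 -46.2] [ 0.487  -0.0259  0.0041] [ 180.    -0.  -174.1] [-0.  -0.3 -4.3] [0.1  0.04 0.  ] 0.045610822170757986
```

Request:
apply_moves(increments=[[0, 0, -1, 0, 0, 0, 1], [0, 0, -0.6, 0, 0, 0, 1], [0, 0, 0, 0, 0, 0, 1], [0, 0, 0, 0, 0, 0, 1], [-0.5, 5, 0, 0, 0, 0, 1], [-0.5, 5, 0, 0, 0, 0, 1], [-0.5, 5, 0, 0, 0, 0, 1], [-0.4, 3, 0, 0, 0, 0, 1], [-0.1, 1, 0, 0, 0, 0, 1], [0, 0, 0, 0, 0, 0, 1], [0, 0, 0, 0, 0, 0, 1]])

```text
clock: 18.2
tool_pos: [0.4849, -0.0069, 0.0026]
tcp_rot: [-180.0, 0.0, -174.0]
contact_force: [0.6, -0.3, -3.8]
finger_gap: 0.0457
grip_force: 30.0
```

```bash
python3 m3.py
```

```text
jig-frame grip pt [-79.9 -27. ] [ 0.4849 -0.0069  0.0026] [-180.    0. -174.] [ 0.6 -0.3 -3.8] [-0.01  0.01 -0.  ] 0.04570328915517308
```

Request:
apply_moves(increments=[[0, 0, -0.5, 0, 0, 0, 1], [0, 0, -0.5, 0, 0, 0, 1], [0, 0, 0, 0, 0, 0, 1], [3, 0.3, 0, 0, 0, 0, 1], [3, 0.3, 0, 0, 0, 0, 1], [2, 0.2, 0, 0, 0, 0, 1], [0, 0, 0, 0, 0, 0, 1], [0, 0, 0, 0, 0, 0, 1]])

```text
clock: 18.87
tool_pos: [0.4927, -0.0064, 0.0023]
tcp_rot: [-180.0, -0.0, -174.1]
contact_force: [-2.6, -0.5, 4.2]
finger_gap: 0.0458
grip_force: 30.0
```

```bash
python3 m3.py
```

```text
jig-frame grip pt [-72.1 -27.3] [ 0.4927 -0.0064  0.0023] [-180.    -0.  -174.1] [-2.6 -0.5  4.2] [ 0.18  0.46 -0.02] 0.045829623651629695
```

Request:
apply_moves(increments=[[0, 0, 0.2, 0, 0, 0, 1], [1, 0.1, 0, 0, 0, 0, 1], [1, 0.1, 0, 0, 0, 0, 1], [1, 0.1, 0, 0, 0, 0, 1], [0, 0, 0, 0, 0, 0, 1], [0, 0, 0, 0, 0, 0, 1]])

```text
clock: 19.37
tool_pos: [0.4951, -0.0061, 0.0022]
tcp_rot: [180.0, -0.1, -174.1]
contact_force: [-4.0, 0.2, 6.7]
finger_gap: 0.0456
grip_force: 30.0
```

```bash
python3 m3.py
```

```text
jig-frame grip pt [-69.7 -27.2] [ 0.4951 -0.0061  0.0022] [ 1.800e+02 -1.000e-01 -1.741e+02] [-4.   0.2  6.7] [0.12 0.65 0.05] 0.04555976912261052
```

Request:
apply_moves(increments=[[0, 0, 0.3, 0, 0, 0, 1], [1, 0.1, 0, 0, 0, 0, 1], [1, 0.1, 0, 0, 0, 0, 1], [0, 0, 0, 0, 0, 0, 1], [0, 0, 0, 0, 0, 0, 1]])

```text
clock: 19.78
tool_pos: [0.495, -0.006, 0.0022]
tcp_rot: [180.0, -0.3, -174.0]
contact_force: [-7.5, -2.1, 8.7]
finger_gap: 0.0455
grip_force: 30.0
```

```bash
python3 m3.py
```

```text
jig-frame grip pt [-69.8 -27.2] [ 0.495  -0.006   0.0022] [ 180.    -0.3 -174. ] [-7.5 -2.1  8.7] [-0.19  1.2  -0.04] 0.04551655814532354
```

Request:
apply_moves(increments=[[0, 0, 0.5, 0, 0, 0, 1], [-0.2, 2, 0, 0, 0, 0, 1], [-0.2, 2, 0, 0, 0, 0, 1], [-0.1, 1, 0, 0, 0, 0, 1], [-0.1, 1, 0, 0, 0, 0, 1], [0, 0, 0, 0, 0, 0, 1], [0, 0, 0, 0, 0, 0, 1]])

```text
clock: 20.37
tool_pos: [0.4948, -0.0034, 0.0023]
tcp_rot: [-179.7, -0.3, -174.0]
contact_force: [-7.1, -12.6, 4.3]
finger_gap: 0.0459
grip_force: 30.0
```

```bash
python3 m3.py
```

```text
jig-frame grip pt [-69.7 -24.6] [ 0.4948 -0.0034  0.0023] [-179.7   -0.3 -174. ] [ -7.1 -12.6   4.3] [-2.1   1.07 -0.62] 0.045878013807516466
```

Request:
apply_moves(increments=[[0.5, 0.1, 0, 0.2, -0.2, -0.4, 1], [0.5, 0.1, 0, 0.2, -0.2, -0.4, 1], [0.5, 0, 0, 0, 0, 0, 1], [0, 0, 0, 0, 0, 0, 1], [0, 0, 0, 0, 0, 0, 1]])

```text
clock: 20.78
tool_pos: [0.495, -0.0031, 0.0023]
tcp_rot: [180.0, 0.0, -174.6]
contact_force: [-8.1, -11.1, 5.4]
finger_gap: 0.0455
grip_force: 30.0
```

```bash
python3 m3.py
```

```text
jig-frame grip pt [-69.4 -24.3] [ 0.495  -0.0031  0.0023] [ 180.     0.  -174.6] [ -8.1 -11.1   5.4] [-2.04  1.55  0.26] 0.04552330724311454
```

Request:
apply_moves(increments=[[0.6, 0.8, 0.1, 0, 0, 0.2, 1], [0.6, 0.8, 0, 0, 0, 0, 1], [0.6, 0.6, 0, 0, 0, 0, 1], [0, 0, 0, 0, 0, 0, 1], [0, 0, 0, 0, 0, 0, 1], [0, 0, 0, 0, 0, 0, 1]])

```text
clock: 21.28
tool_pos: [0.4949, -0.0032, 0.0023]
tcp_rot: [-179.9, -0.2, -174.4]
contact_force: [-12.0, -18.5, 8.6]
finger_gap: 0.0458
grip_force: 30.0
```

```bash
python3 m3.py; python3 - <<'E'
from fit import *
cv2.imwrite("pics/c8.png",cv2.resize(arm.get_image("scene")[180:310,290:460,::-1],None,fx=4.5,fy=4.5,interpolation=cv2.INTER_CUBIC))
E
```

```text
jig-frame grip pt [-69.5 -24.4] [ 0.4949 -0.0032  0.0023] [-179.9   -0.2 -174.4] [-12.  -18.5   8.6] [-3.15  2.13 -0.2 ] 0.04575654865815582
```

View pics/c8.png

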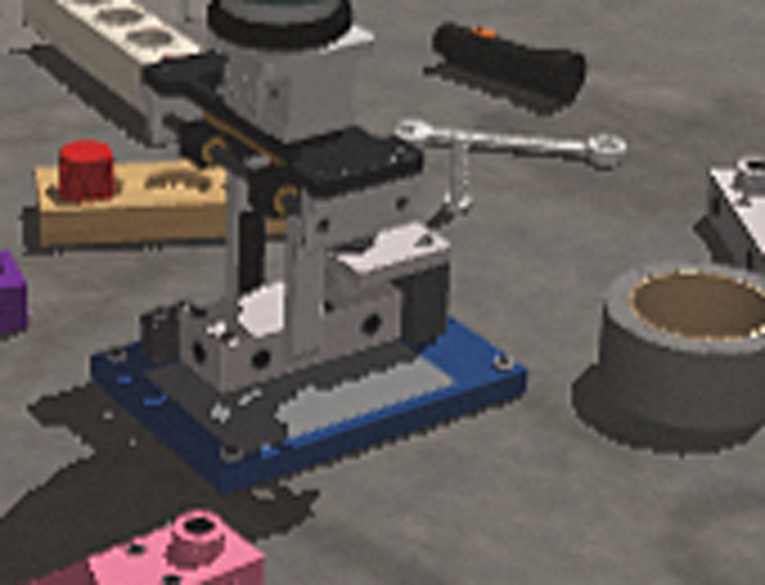

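The block lies on the seat with its end under the bush plate, against the stop at about (405,300) and along the fence at (160,330). I'll add a little push toward the end stop and ease the downward force.

Request:
apply_moves(increments=[[0.7, 0.1, 0.3, 0, 0, 0.1, 1], [0.7, 0.1, 0.2, 0, 0, 0, 1], [0.6, 0, 0, 0, 0, 0, 1], [0, 0, 0, 0, 0, 0, 1], [0, 0, 0, 0, 0, 0, 1], [0, 0, 0, 0, 0, 0, 1], [0, 0, 0, 0, 0, 0, 1]])

```text
clock: 21.92
tool_pos: [0.4949, -0.0031, 0.0022]
tcp_rot: [-179.9, -0.4, -174.3]
contact_force: [-13.5, -19.6, 8.1]
finger_gap: 0.0455
grip_force: 30.0
```

```bash
python3 m3.py
```

```text
jig-frame grip pt [-69.6 -24.3] [ 0.4949 -0.0031  0.0022] [-179.9   -0.4 -174.3] [-13.5 -19.6   8.1] [-3.53  2.49 -0.18] 0.04554695661105446
```

Request:
apply_moves(increments=[[0, 0, 0, 0.1, -0.2, -0.1, 1], [0, 0, 0, 0, -0.3, 0, 1], [0, 0, 0, 0, 0, 0, 1], [0, 0, 0, 0, 0, 0, 1], [0, 0, 0, 0, 0, 0, 1], [0, 0, 0, 0, 0, 0, 1]])

```text
clock: 22.42
tool_pos: [0.4952, -0.0031, 0.0022]
tcp_rot: [-179.9, 0.1, -174.3]
contact_force: [-12.7, -19.1, 7.6]
finger_gap: 0.0456
grip_force: 30.0
```

```bash
python3 m3.py
```

```text
jig-frame grip pt [-69.3 -24.3] [ 0.4952 -0.0031  0.0022] [-1.799e+02  1.000e-01 -1.743e+02] [-12.7 -19.1   7.6] [-3.63  2.59 -0.13] 0.04557126965261979
```

Level, seated, and bearing on both faces with steady force, so I'm handing in.

```bash
python3 -c "
from workcell import arm
print(arm.hand_in())"
```

```text
the job is handed in; nothing more can be done
None
```

I've handed the job in at about 22 s: the cap is in the rack's first empty pocket, the spare cap is untouched, and the bare block lies flat on the jig with its port end under the bush plate, held against the end stop (about 13 N) and the side fence (about 19 N).

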